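Slide the divider panel into the leaning parts bin

ROBOT

A 7-joint arm with a two-finger parallel gripper is mounted at the origin on the work surface. World frame = base frame: x ahead of the robot, y to its left, z up, the work surface at z = 0. Lengths are in mm, angles in rad, forces in N, time in s.
With the tool pointing down it reaches from about 350 to 900 mm from the base axis. Payload 7.2 kg.
Tool frame: the origin (TCP) lies at the very end of the fingers, on their centre line; the grasp point (between the pads) lies 19 mm behind it; z points along the fingers, y is the line along which they close (so a half turn about z gives the same grasp; the last joint's range is limited). The gripper opens to 85 mm and grips with 20 to 120 N. Pads are 22 mm wide; open, the fingers measure 114 mm over their backs; the gripper's body (76 mm by 85 mm) begins 54 mm behind the grasp point. The pads swing forward as they close: fully open they stand 13 mm farther back than shut.
Start: joints at [-1.368, 0.411, -0.013, 1.596, 0.006, 1.134, -0.082], TCP at [167.198, 602.224, 231.297] pointing down, gripper open.
Joint ranges: [-2.95, 2.95], [-0.29, 1.99], [-1.47, 1.44], [0.14, 2.54], [-1.03, 4.17], [0.13, 1.85], [-2.86, 2.86]. Speed limits (rad/s): [2.39, 2.39, 3.01, 3.01, 3.14, 3.14, 3.14].

INTERFACE

Orientations are given as a unit quaternion [w, x, y, z].
In Python, from bench import * gives the robot as it stands.
- The arm moves only by the tool carry_out, never from a script. Its argument "moves" is a list of rows, each a list of 7 numbers: the finger opening in m, from 0 to 0.0854, then the shift along the world's x, y, z in m, then the turn, a rotation vector about the world's x, y, z in rad. In form: [[gripper, dx, dy, dz, rx, ry, rz], ...]. A call has 1 to 10 rows; each row is the pose to reach, as a shift and turn from the pose commanded when the call began; what a row does not reach only later rows make up. A row lasts 1/10 s, in which the tool goes at most 50 mm and 8.59 degrees, less where a joint would pass 70% of its speed; a pose out of reach is approached as far as the arm can. A call with a gripper value outside its range is refused whole. The fingers move at their own pace and stop on an object; "grip_force" is the grip in N (left out, the last holds). Time passes only in rows, so rows that repeat a pose let the fingers close. It gives the time, the measured TCP pose, the force, the opening and the grip force at its end, in the units of the state.
- sense(): the state, without advancing time (a new reading comes with each control period).
- snapshot(name): name is "scene" or "top" or "wrist"; returns (picture, depth): 384x512x3 uint8, red, green, blue; 384x512 float32, mm along the optical axis (not along the pixel's ray), 0 where there is no reading.
- camera_info(name): a dict with "intrinsics" (3x3 intrinsics, pixels), "pose" (4x4, takes a point from camera to world coordinates). Camera axes: x right, y up, looking along -z (the intrinsics and any distortion apply to the point x, -y, -z); pixel columns grow to the right and rows downward; lengths in mm; the calibration is good to about 2 mm. A picture is of the moment at which its call begins: read the wrist's pose just before it. camera_info takes no time and is no camera call; for the wrist camera it gives the pose at the moment of the call.
- hand_in(): hands the job in; it is judged then, once.
The state is a dict: "time": time; "q": joint angles; "dq": joint speeds; "joint_torque": joint torques, N m; "eef_pos": TCP position; "tool_rot": TCP orientation; "wrist_force": force on the tool from outside, world axes, zero at the start; "wrist_torque": the same for the moment, N m; "finger_gap": opening from 0.0 (shut) to 1.0 (fully open); "grip_force": force on a finger pad.
Only numpy, scipy, OpenCV 4.12 (cv2) and the standard library are available. Lean on these libraries where they do the work, as an engineer would, in place of code of your own. Each camera call takes 0.05 s, during which the arm holds its last target. There are 200 camera calls.

TASK

Take the orange divider panel out of its holder and slide it into the pair of aluminium rails inside the leaning blue bin. Push it gently down, without ramming it, until the stiff black foot bar between the rails has gone all the way down and the divider's top edge is flush with the bin's rim, then let go. Do not disturb the pump housings or the small blue tray.

Things in the scene. Friction and masses are not known exactly. Their poses are not given: they have to be found in the camera images.
- divider: Flat orange plastic panel, 8 mm thick (its x), 134 mm wide (y), 100 mm high (z), about 0.12 kg, the same whichever way round. Origin at its centre. It starts upright in the holder, its lower 30 mm in the holder's slot, its top edge 110 mm above the table. Grip it across its thickness by the top edge.
- holder: Holder fixed to the bench: grey base 150 (x) x 170 (y) x 10 mm with, 40 mm in front (-x) of its middle, two aluminium walls, 40 mm high over the table, forming an open-topped slot 11 mm wide (x) and 138 mm long (y) in which the divider stands. Origin at the centre of its underside.
- bin: Open blue bin fixed on a stand, leaning 25 degrees over to one side. Origin: centre of its inner floor. z points out of its mouth (up and to the side it leans to), y level across the bin, x up the slope. Inside 180 (x) by 164 (y) mm, rim 112 mm above the inner floor along z; the rear (+x) wall is the high one.
- slot_mouth (a point): Middle of the rails' range, at the top of their near (-x) lips, 100 mm above the bin's inner floor. Two aluminium rails in the bin face each other across y; their slot is 10 mm wide (bin x), 137 mm between groove bottoms (bin y), grooves 10 mm deep, the ends flared in y over 13 mm above this point. The slot is clamped up to 8 mm off this point either way along bin x: see or feel where.
- tabs (a point): Middle of the rails' range, at the top of the yellow tabs on the far (+x) lips, 126 mm above the bin's inner floor, 14 mm over the rim. The tabs stand 58 to 78 mm to each side in y; their near faces are the slot's far wall carried upwards, 5 mm beyond the slot's middle in bin x. A divider held between near lip and tab height can be moved in +x until it touches them.
- home (a point): Where the divider's centre is when it is home, 62 mm above the bin's inner floor, if the rails are in the middle of their range (they may be up to 8 mm off along bin x).
- foot (a joint): Travel (m) of the black foot bar, 9 by 112 mm, across the bottom of the rails. 0: up, its top 24 mm above the bin's inner floor (the divider would stand 12 mm too high); 0.012: fully down. It is stiff: moves only under about 12 N and stays where it is left.
- housing_a: Aluminium pump housing, 80 mm in diameter and 92 mm high, loose, leave alone. Origin at the centre of its underside.
- housing_b: A second such pump housing, 80 mm in diameter and 92 mm high, loose, leave alone. Origin at the centre of its underside.
- tray: Small open blue tray, 120 x 90 x 45 mm high, loose, leave alone. Origin at the centre of its underside.
There are look-alikes about, which are no part of the job. There is more than one size of the divider; the one meant has the size given above.

How it is judged (in metres and radians):
On the way, in this order (a step that is already met when the one before it is completed fails the run):
1. the divider is lifted clear of the holder (z of divider in the frame of holder above 0.105 m and contact force between divider and holder below 0.01 N), for 0.1 s.
2. the divider is between the rails, at least 40 mm deep (z of divider in the frame of bin below 0.11 m and x of divider in the frame of bin between -0.012 and 0.012 m and angle between the z axis of divider and the z axis of bin, either way round below 0.08 rad and angle between the x axis of divider and the x axis of bin, either way round below 0.08 rad and y of divider in the frame of bin between -0.008 and 0.008 m), for 0.1 s.
At the end, for the whole second after the job is handed in: The foot bar is pressed down (at least 9.5 of its 12 mm), the divider stands in the rails with its top edge within 3 mm of the bin's rim, square with the bin within 0.06 rad and within 5 mm of the bin's middle in y, released and at rest; housings and tray within 20 mm of where they were (value of joint foot above 0.0095 m and z of divider in the frame of bin between 0.058 and 0.065 m and x of divider in the frame of bin between -0.012 and 0.012 m and y of divider in the frame of bin between -0.005 and 0.005 m and angle between the z axis of divider and the z axis of bin, either way round below 0.06 rad and angle between the x axis of divider and the x axis of bin, either way round below 0.06 rad and linear speed of divider below 0.01 m/s and distance of each of housing_a, housing_b, tray from where it was at the start of the episode below 0.02 m); the robot touches nothing.
It fails at once if the divider is rammed: more than 60 N against the rails, the foot bar or the bin (contact force between divider and bin above 60 N).
It fails at once if a pump housing or the tray is shoved (over 20 mm) or tipped (distance of any of housing_a, housing_b, tray from where it was at the start of the episode above 0.02 m or angle between any of housing_a, housing_b, tray's own z axis and vertical above 0.3 rad).
It also fails if it takes over 58 s, if anything falls off the work surface, if the arm or the gripper's body presses on something with over 40 N, if the wrist force passes 120 N, or if a joint passes its speed limit or range.

## Working session

There is one attempt and no reset: what is moved stays moved. The work goes in short steps, Python scripts to look and compute and a tool call to move; the robot and the scene stay as the last step left them, time stands still between calls to the robot, and variables do not carry over. Pictures are saved under pics/ and viewed, at most 10 in all, crops included, and the job is handed in when it is done.

Besides the shell and the picture viewer there is one more tool, called after "Emit:" as name(argument=value, ...), one argument or row to a line, values as JSON. carry_out: Moves the arm, as the interface text tells. Its arguments: {"type":"object","properties":{"moves":{"type":"array"},"grip_force":{"type":"number"}},"required":["moves"]}

```bash
ls; mkdir -p pics; cat > h.py <<'E'
from bench import *
import numpy as np, cv2, pickle
def snap(n):
    inf=camera_info(n); p,d=snapshot(n)
    pickle.dump((inf,p,d),open(f'pics/{n}.pkl','wb')); return inf,p,d
def load(n): return pickle.load(open(f'pics/{n}.pkl','rb'))
def cloud(inf,d):
    K=np.array(inf['intrinsics']);T=np.array(inf['pose'])
    v,u=np.mgrid[:d.shape[0],:d.shape[1]].astype(float)
    P=np.stack([(u-K[0,2])/K[0,0]*d,-(v-K[1,2])/K[1,1]*d,-d],-1)
    P=P@T[:3,:3].T+T[:3,3]; P[d<=0]=np.nan; return P
E
python3 - <<'E'
from h import *
s=sense();print({k:np.round(v,3) for k,v in s.items()})
a=[]
for n in ['scene','top']:
    inf,p,d=snap(n);print(n,{k:np.round(v,3).tolist() for k,v in inf.items()})
    cv2.imwrite(f'pics/{n}0.png',cv2.resize(p[:,:,::-1],(800,600),interpolation=cv2.INTER_CUBIC))
E
```

```text
pics
{'time': np.float64(0.0), 'q': array([-1.368,  0.412, -0.013,  1.597,  0.006,  1.134, -0.082]), 'dq': array([ 0.003,  0.001,  0.   , -0.   ,  0.   ,  0.002,  0.001]), 'joint_torque': array([ 0.0000e+00, -6.0062e+01,  6.8200e-01, -2.9940e+01,  1.4000e-02,
        1.1000e-02,  0.0000e+00]), 'eef_pos': array([167.133, 601.731, 230.459]), 'tool_rot': array([-0.   ,  0.135,  0.991, -0.001]), 'wrist_force': array([0.487, 0.292, 0.548]), 'wrist_torque': array([-0.039,  0.044, -0.027]), 'grip_force': np.float64(0.0), 'finger_gap': np.float64(1.004)}
scene {'intrinsics': [[450.801, 0.0, 254.119], [0.0, 450.801, 190.11], [0.0, 0.0, 1.0]], 'pose': [[-0.309, -0.547, 0.778, 1631.969], [0.951, -0.189, 0.245, 329.927], [0.013, 0.816, 0.578, 940.21], [0.0, 0.0, 0.0, 1.0]]}
top {'intrinsics': [[377.57, 0.0, 252.338], [0.0, 377.57, 190.602], [0.0, 0.0, 1.0]], 'pose': [[-0.008, 0.999, -0.047, 512.102], [-1.0, -0.009, -0.018, -10.387], [-0.018, 0.046, 0.999, 1371.978], [0.0, 0.0, 0.0, 1.0]]}
```

View pics/scene0.png

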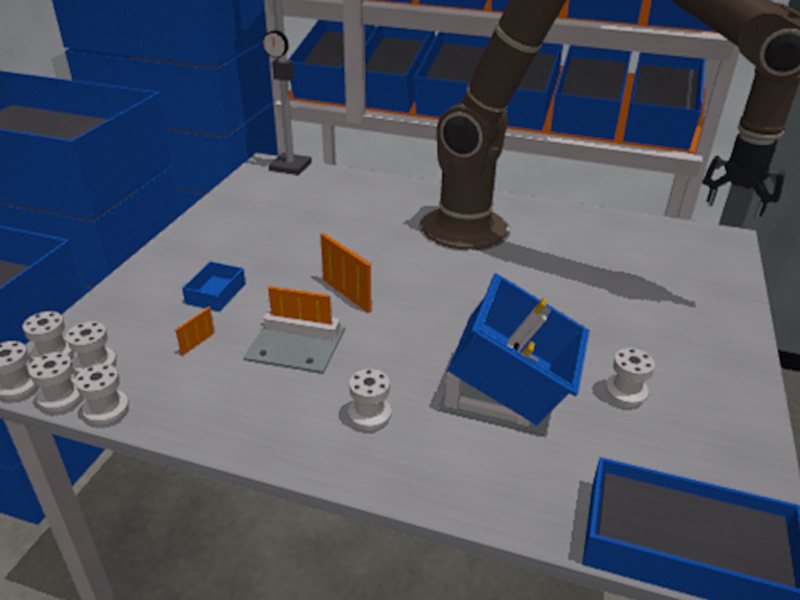

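View pics/top0.png

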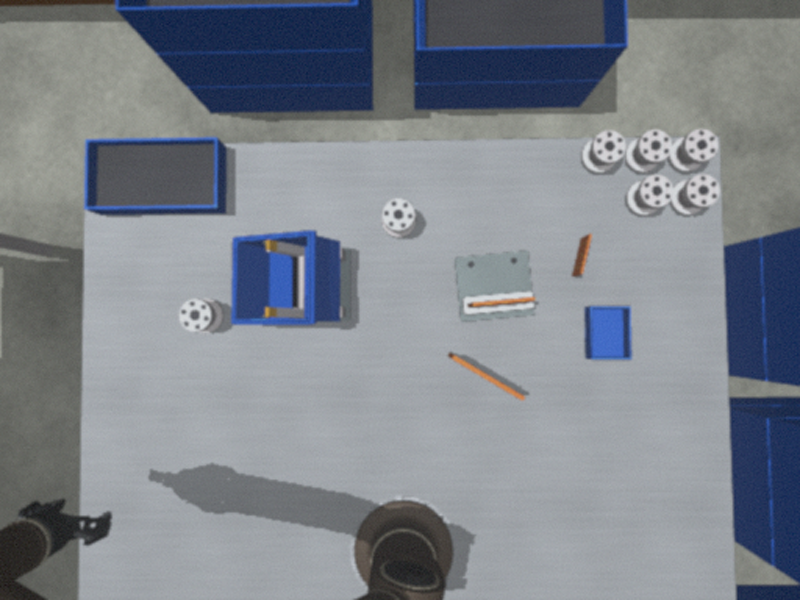

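The scene shows the divider in the grey holder (scene px 300,305; top px 502,302), with a bigger and a smaller look-alike near it. The bin leans to the left in the top view (+y). Its rails lie at px 285,280 with yellow tabs at (270,243) and (270,311). Next I'll measure these with depth.

```bash
python3 - <<'E'
from h import *
inf,p,d=load('top');P=cloud(inf,d)
hsv=cv2.cvtColor(p,cv2.COLOR_RGB2HSV)
# orange components
m=((hsv[...,0]<20)&(hsv[...,1]>150)&(hsv[...,2]>90)).astype(np.uint8)
n,l,st,c=cv2.connectedComponentsWithStats(m)
for i in range(1,n):
    if st[i,4]>25:
        Q=P[l==i];z=np.nanpercentile(Q[:,2],90);Q=Q[np.abs(Q[:,2]-z)<12]
        r=cv2.minAreaRect(Q[:,:2].astype(np.float32));print(st[i],'z',round(z),np.round(np.nanmedian(Q,0)),r)
# yellow
m=((hsv[...,0]>=15)&(hsv[...,0]<35)&(hsv[...,1]>150)).astype(np.uint8)
n,l,st,c=cv2.connectedComponentsWithStats(m)
for i in range(1,n):
    if st[i,4]>6: print('yel',st[i],np.round(np.nanmedian(P[l==i],0)), np.round(np.nanmax(P[l==i],0)))
# crops: bin & holder
a=p[140:215,140:230,::-1];b=p[155:210,285:350,::-1]
cv2.imwrite('pics/crop0.png',np.hstack([cv2.resize(a,(480,400),interpolation=cv2.INTER_CUBIC),cv2.resize(b,(320,400),interpolation=cv2.INTER_CUBIC)]))
# blue bin points
Q=P[140:215,140:230];h=hsv[140:215,140:230]
bl=(h[...,0]>100)&(h[...,0]<130)&(h[...,1]>120)
for y0 in range(0,75,6): print(y0+140,[f"{int(x)}" if not np.isnan(x) else 'n' for x in Q[y0,::4,2]])
# housings
for (u,v) in [(398//1.5625,215//1.5625),(198/1.5625,315/1.5625),(608/1.5625,332/1.5625)]:
    print(P[int(v),int(u)])
E
```

```text
[307 238  28  17  40] z 130 [ 387. -210.  128.] ((386.5688171386719, -208.551025390625), (101.78868865966797, 3.9410083293914795), 58.572811126708984)
140 ['2', '-7', '-2', '-2', '-2', '-3', '2', '-2', '-3', '-1', '6', '3', '3', '-4', '-6', '-3', '0', '1', '-2', '2', '4', '3', '-5']
146 ['-3', '-3', '-1', '4', '2', '0', '0', '-4', '-2', '-1', '-1', '-1', '0', '0', '2', '-1', '-1', '-3', '3', '0', '4', '-1', '0']
152 ['-1', '-2', '0', '132', '139', '141', '158', '163', '170', '177', '182', '178', '180', '184', '178', '210', '180', '156', '0', '0', '-1', '-3', '-2']
158 ['1', '0', '5', '126', '110', '89', '73', '55', '190', '167', '150', '127', '107', '87', '75', '214', '178', '155', '131', '115', '-3', '0', '-3']
164 ['0', '0', '-2', '130', '107', '94', '71', '48', '34', '41', '48', '53', '89', '71', '74', '214', '175', '154', '131', '112', '43', '-5', '1']
170 ['-1', '3', '2', '125', '108', '92', '68', '50', '35', '40', '44', '52', '86', '72', '72', '212', '179', '159', '136', '114', '7', '-4', '6']
176 ['1', '-5', '-2', '125', '111', '86', '68', '57', '31', '41', '45', '55', '91', '
[... 378 characters left out ...]
, '123', '110', '92', '74', '54', '31', '40', '49', '56', '86', '71', '77', '210', '176', '156', '131', '111', '6', '-10', '1']
200 ['25', '0', '121', '128', '111', '92', '69', '50', '183', '163', '149', '127', '110', '86', '74', '213', '179', '155', '136', '109', '43', '3', '-3']
206 ['27', '-2', '122', '137', '140', '147', '151', '153', '171', '172', '178', '185', '195', '197', '207', '219', '-3', '6', '1', '0', '-2', '-4', '-2']
212 ['-1', '0', '0', '-3', '3', '0', '-3', '0', '2', '-1', '-3', '2', '2', '-1', '-5', '-1', '-2', '0', '-4', '-3', '2', '-3', '-2']
[755.42770941   5.62834742  90.02294011]
[540.15394477 443.2644576   94.32944075]
[ 4.94361434e+02 -4.77644641e+02 -2.06543405e-01]
```

View pics/crop0.png

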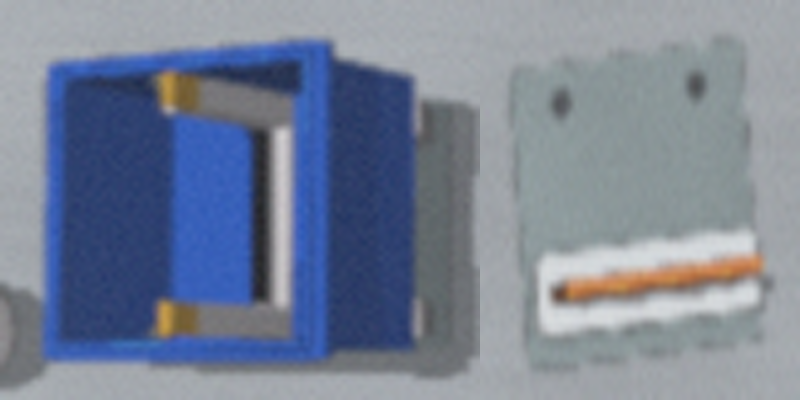

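```bash
cat >> h.py <<'E'
def pxz(inf,u,v,z):
    K=np.array(inf['intrinsics']);T=np.array(inf['pose'])
    r=T[:3,:3]@np.array([(u-K[0,2])/K[0,0],-(v-K[1,2])/K[1,1],-1.]);t=(z-T[2,3])/r[2]
    return T[:3,3]+t*r
def proj(inf,X):
    K=np.array(inf['intrinsics']);T=np.array(inf['pose'])
    c=(np.asarray(X,float)-T[:3,3])@T[:3,:3]
    return np.stack([K[0,0]*c[...,0]/-c[...,2]+K[0,2],K[1,1]*-c[...,1]/-c[...,2]+K[1,2]],-1)
def fitplane(Q):
    Q=Q[~np.isnan(Q).any(-1)]
    for _ in range(5):
        c=Q.mean(0);n=np.linalg.svd(Q-c)[2][2];e=(Q-c)@n;Q=Q[np.abs(e)<max(2*e.std(),2)]
    return c,n*np.sign(n[2]),len(Q)
E
python3 - <<'E'
from h import *
inf,p,d=load('top');P=cloud(inf,d)
for (u,v) in [(300.2,194.2),(342.3,191)]: print('div end',pxz(inf,u,v,110))
hsv=cv2.cvtColor(p,cv2.COLOR_RGB2HSV)
sub=np.zeros(d.shape,bool);sub[180:205,290:350]=1
m=sub&(hsv[...,0]<18)&(hsv[...,1]>110)&(P[...,2]>95)
print(m.sum(),np.nanmedian(P[m],0)); print(cv2.minAreaRect(P[m][:,:2].astype(np.float32)))
def reg(u0,u1,v0,v1): return fitplane(P[v0:v1,u0:u1].reshape(-1,3))
print('lowwall',reg(154,170,158,199));print('floor',reg(174,186,165,197));print('outer high',reg(204,214,158,200))
for c in [(149.7,152.2,130),(148.8,207.1,130),(201.9,147.9,214),(201.5,206,214)]: print('corner',pxz(inf,*c))
for c in [(160/5.333+140,92/5.333+140),(160/5.333+140,318/5.333+140)]: print('tab',np.round(c),pxz(inf,*c,185))
# scene camera
inf,p,d=load('scene');P=cloud(inf,d)
hsv=cv2.cvtColor(p,cv2.COLOR_RGB2HSV)
sub=np.zeros(d.shape,bool);sub[180:215,168:216]=1
m=sub&(hsv[...,0]<18)&(hsv[...,1]>110)&(P[...,2]>60)
print(m.sum(),fitplane(P[m]),np.nanpercentile(P[m],[3,97],axis=0))
E
```

```text
div end [ 557.46354277 -147.17729818  110.        ]
div end [ 566.87913895 -287.28205704  110.        ]
67 [ 560.92413058 -219.77709136  108.60200087]
((561.4021606445312, -218.70358276367188), (5.400440216064453, 130.32220458984375), 4.627803802490234)
lowwall (array([618.46734051, 324.57868677,  84.23757999]), array([-0.00489941, -0.90548155,  0.42435735]), 585)
floor (array([612.42511029, 271.04134995,  44.66698956]), array([0.00141265, 0.42522375, 0.90508716]), 327)
outer high (array([610.01351475, 153.45543954, 154.5519545 ]), array([-0.00577432, -0.90840413,  0.41805335]), 384)
corner [700.97889619 352.46789101 130.        ]
corner [518.56828661 354.64976193 130.        ]
corner [699.80200589 165.60396131 214.        ]
corner [520.15490261 167.20335826 214.        ]
tab [170. 157.] [675.77652395 271.56492532 185.        ]
tab [170. 200.] [541.28806948 271.30890786 185.        ]
500 (array([ 565.57562939, -218.34363934,   88.79634599]), array([0.9966434 , 0.0815229 , 0.00747966]), 461) [[ 557.81807399 -280.9195891    61.29131354]
 [ 572.76528608 -155.97849181  112.58736582]]
```

```bash
cat >> h.py <<'E'
from scipy.spatial.transform import Rotation as R
dl=-0.006;c,s=np.cos(np.radians(25)),np.sin(np.radians(25))
xb=np.array([c*np.sin(dl),-c*np.cos(dl),s]);yb=np.array([np.cos(dl),np.sin(dl),0]);zb=np.cross(xb,yb)
Rb=np.stack([xb,yb,zb],1)
Ob=Rb@np.array([-171.9,608.3,156.55])
def quat(q): return R.from_quat([q[1],q[2],q[3],q[0]])
def tcp():
    st=sense();return np.array(st['eef_pos']),quat(st['tool_rot'])
RT=R.from_matrix(np.stack([-yb*-1*-1 if 0 else np.cross(-xb,-zb),-xb,-zb],1)) # tool in bin
E
python3 - <<'E'
from h import *
print('Ob',Ob,'mouth',Ob+100*zb,'tabs',Ob+126*zb)
p,r=tcp();w=camera_info('wrist');T=np.array(w['pose'])
print(w['intrinsics'],'cam in tool',r.inv().apply(T[:3,3]-p),'\n',np.round(r.inv().as_matrix()@T[:3,:3],3))
print('tool->bin rotvec',(RT*r.inv()).as_rotvec(),RT.as_matrix())
# grasp orientation, tool y = divider x
a=np.array([np.cos(.081),np.sin(.081),0]);RG=R.from_matrix(np.stack([np.cross(a,[0,0,-1]),a,[0,0,-1]],1))
print('r->grasp',(RG*r.inv()).as_rotvec(),'grasp->bin',(RT*RG.inv()).as_rotvec())
E
```

```text
Ob [609.62077383 218.30142418  69.23440487] mouth [609.87434326 260.56248965 159.86518357] tabs [609.94027132 271.55036667 183.42918603]
[[276.02792459   0.         255.00185216]
 [  0.         276.02792459 191.2848825 ]
 [  0.           0.           1.        ]] cam in tool [  65.73457972   -1.03178841 -142.0680083 ] 
 [[ 0.     0.965  0.264]
 [ 1.     0.    -0.   ]
 [-0.     0.264 -0.965]]
tool->bin rotvec [-0.43199716  0.0601919   0.26055721] [[-0.999982    0.00543781 -0.00253569]
 [ 0.00599996  0.90629147 -0.42261065]
 [ 0.         -0.42261826 -0.90630779]]
r->grasp [ 9.84818878e-04 -1.14544732e-03 -1.21903666e+00] grasp->bin [-0.35078284  0.32541358  1.45832576]
```

Emit:
carry_out(
  moves=[
    [0.0854,0.443,-0.299,0.04,-0.432,0.06,0.261],
    [0.0854,0.443,-0.299,0.04,-0.432,0.06,0.261],
    [0.0854,0.443,-0.299,0.04,-0.432,0.06,0.261],
    [0.0854,0.443,-0.299,0.04,-0.432,0.06,0.261],
    [0.0854,0.443,-0.299,0.04,-0.432,0.06,0.261],
    [0.0854,0.443,-0.299,0.04,-0.432,0.06,0.261],
    [0.0854,0.443,-0.299,0.04,-0.432,0.06,0.261],
    [0.0854,0.443,-0.299,0.04,-0.432,0.06,0.261],
    [0.0854,0.443,-0.299,0.02,-0.432,0.06,0.261],
    [0.0854,0.443,-0.299,0.02,-0.432,0.06,0.261],
  ],
)

```text
time: 1.1
eef_pos: [581.9, 322.0, 253.7]
tool_rot: [-0.001, 0.003, 0.976, -0.216]
wrist_force: [-0.5, 1.0, -0.6]
finger_gap: 0.997
grip_force: 0.0
```

Emit:
carry_out(
  moves=[
    [0.0854,0,0,0,0,0,0],
    [0.0854,0,0,0,0,0,0],
    [0.0854,0,0,0,0,0,0],
  ],
)

```text
time: 1.4
eef_pos: [579.4, 324.4, 253.3]
tool_rot: [-0.001, 0.002, 0.977, -0.215]
wrist_force: [-0.1, 0.8, 0.7]
finger_gap: 1.001
grip_force: 0.0
```

```bash
python3 - <<'E'
from h import *
inf,p,d=snap('wrist');P=cloud(inf,d)
cv2.imwrite('pics/w1.png',cv2.resize(p[:,:,::-1],(800,600),interpolation=cv2.INTER_CUBIC))
B=(P-Ob)@Rb
np.save('pics/B.npy',B)
hsv=cv2.cvtColor(p,cv2.COLOR_RGB2HSV)
m=((hsv[...,0]>=15)&(hsv[...,0]<35)&(hsv[...,1]>120)).astype(np.uint8)
n,l,st,_=cv2.connectedComponentsWithStats(m)
for i in range(1,n):
    if st[i,4]>30: print('yel',st[i],np.round(np.nanpercentile(B[l==i],[5,50,95],axis=0),1).tolist())
print(np.round(tcp()[0],1),(RT*tcp()[1].inv()).as_rotvec())
E
```

```text
yel [ 0 29 47 12 70] [[383.1, -238.8, -228.4], [398.8, -236.4, -194.5], [410.9, -234.8, -170.3]]
yel [ 5 41 58 13 97] [[342.9, -212.3, -205.3], [363.2, -210.0, -166.4], [377.1, -208.5, -135.6]]
yel [24 57 56 10 94] [[304.7, -185.7, -185.8], [322.9, -183.7, -147.0], [337.5, -182.3, -115.6]]
yel [225 140  11  25 227] [[-0.3, -77.1, 124.3], [3.0, -68.1, 125.8], [6.3, -59.0, 127.1]]
yel [228 274  10  32 270] [[-0.6, 59.2, 103.3], [3.3, 62.9, 125.0], [7.1, 78.7, 126.6]]
[579.2 324.9 253.5] [-0.00217006 -0.0011959  -0.00287704]
```

View pics/w1.png

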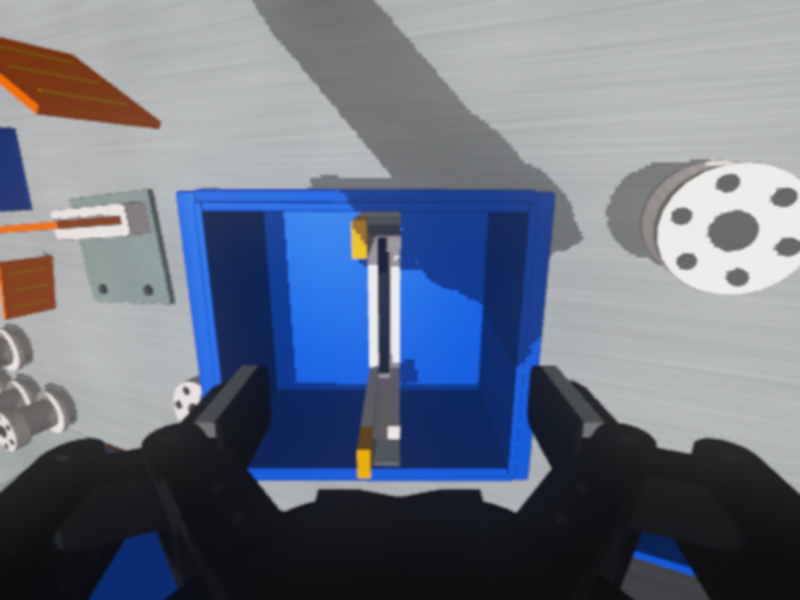

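The wrist view shows the bin nearly square on: yellow tabs at (360,238) and (365,452), and the black foot slot at (384,300). The rails sit slightly off the tabs as expected. Next I'll get the offsets in the bin frame.

```bash
python3 - <<'E'
from h import *
inf,p,d=load('wrist');B=np.load('pics/B.npy')
hsv=cv2.cvtColor(p,cv2.COLOR_RGB2HSV)
Kw=inf
# walls
def med(u0,u1,v0,v1,k): 
    q=B[v0:v1,u0:u1,k];return round(float(np.nanmedian(q)),1),round(float(np.nanstd(q)),1)
print('high wall inner x',med(145,165,150,235,0),'low wall inner x',med(320,332,150,190,0),'floor z',med(190,225,170,230,2))
print('y+ wall? bottom',med(190,225,262,285,1),'top wall',med(190,225,138,139,1),'rim z',med(126,132,150,260,2),med(347,351,150,260,2))
# edges along row: gray profile
g=p.astype(int).sum(2)
for v in [152,160,180,210,262,272,288]:
    row=[(u,int(g[v,u]),int(hsv[v,u,0]),int(hsv[v,u,1]),*np.round(B[v,u]).tolist()) for u in range(222,262,2)]
    print(v);print(' '.join(f"{r[0]}:{r[1]}/{r[2]}/{r[3]}/({r[4]:.0f},{r[5]:.0f},{r[6]:.0f})" for r in row))
E
```

```text
high wall inner x (90.3, 4.7) low wall inner x (-89.6, 0.2) floor z (-0.2, 0.7)
y+ wall? bottom (83.2, 0.4) top wall (-69.9, 0.1) rim z (110.0, 71.5) (109.7, 89.9)
152
222:430/108/191/(24,-52,0) 224:493/112/84/(22,-52,1) 226:490/23/185/(6,-68,125) 228:477/24/207/(5,-68,126) 230:423/22/197/(3,-68,126) 232:324/18/171/(1,-68,127) 234:275/16/147/(-0,-68,126) 236:222/5/40/(-1,-66,111) 238:257/120/30/(-1,-63,82) 240:365/131/16/(-1,-58,44) 242:252/120/33/(-2,-55,17) 244:198/116/54/(-5,-55,19) 246:226/120/39/(-7,-55,17) 248:393/135/11/(-11,-65,100) 250:447/144/8/(-13,-65,100) 252:448/150/8/(-15,-65,101) 254:446/145/10/(-17,-65,100) 256:366/116/72/(-19,-65,101) 258:239/111/204/(-22,-52,-1) 260:241/111/205/(-24,-52,-1)
160
222:426/108/194/(24,-42,1) 224:484/111/115/(22,-42,1) 226:504/23/169/(6,-62,126) 228:482/24/204/(5,-62,125) 230:482/24/205/(3,-62,127) 232:480/24/206/(2,-62,126) 234:404/22/189/(-0,-62,126) 236:308/8/41/(-1,-59,111) 238:452/145/10/(4,-43,4) 240:440/137/12/(1,-43,5) 242:191/116/67/(-2,-46,25) 244:124/114/123/(-5,-46,25) 246:182/113/73/(-7,-46,26) 248:399/129/13/(-11,-58,99) 2
[... 2147 characters left out ...]
42/168/8/(-13,60,97) 252:443/162/8/(-15,59,99) 254:429/144/9/(-17,60,99) 256:263/113/97/(-19,84,59) 258:152/112/200/(-22,83,61) 260:151/111/202/(-24,84,59)
288
222:152/112/193/(18,84,92) 224:154/112/193/(16,84,91) 226:156/113/184/(14,83,92) 228:318/16/146/(11,83,92) 230:376/21/226/(6,59,127) 232:375/21/228/(4,60,126) 234:376/21/226/(2,60,125) 236:330/20/214/(0,60,126) 238:207/15/81/(-1,71,109) 240:231/110/28/(-3,72,108) 242:258/110/25/(-5,72,108) 244:261/110/25/(-7,73,107) 246:258/110/25/(-9,73,106) 248:260/108/28/(-11,72,109) 250:259/107/25/(-13,72,108) 252:259/111/28/(-15,72,108) 254:250/109/39/(-17,72,109) 256:177/112/154/(-19,84,92) 258:151/112/195/(-21,83,92) 260:150/111/198/(-23,83,92)
```

Emit:
carry_out(
  moves=[
    [0.0854,0,-0.03,0.05,0.0,0.0,0.0],
    [0.0854,-0.018,-0.2,0.06,0.351,-0.325,-1.458],
    [0.0854,-0.018,-0.544,0.06,0.351,-0.325,-1.458],
    [0.0854,-0.018,-0.544,0.06,0.351,-0.325,-1.458],
    [0.0854,-0.018,-0.544,0.06,0.351,-0.325,-1.458],
    [0.0854,-0.018,-0.544,0.06,0.351,-0.325,-1.458],
    [0.0854,-0.018,-0.544,0.06,0.351,-0.325,-1.458],
    [0.0854,-0.018,-0.544,0.0,0.351,-0.325,-1.458],
    [0.0854,-0.018,-0.544,-0.03,0.351,-0.325,-1.458],
    [0.0854,-0.018,-0.544,-0.03,0.351,-0.325,-1.458],
  ],
)

```text
time: 2.45
eef_pos: [564.9, -142.3, 257.5]
tool_rot: [0.001, 0.612, 0.791, -0.026]
wrist_force: [0.5, 0.2, -0.3]
finger_gap: 0.996
grip_force: 0.0
```

```bash
python3 - <<'E'
from h import *
p,r=tcp();a=np.array([np.cos(.081),np.sin(.081),0]);RG=R.from_matrix(np.stack([np.cross(a,[0,0,-1]),a,[0,0,-1]],1))
print(p,(RG*r.inv()).as_rotvec(),sense()['time'])
E
```

```text
[ 564.90334717 -142.30943615  257.47062856] [ 0.04019929 -0.03402582 -0.17306949] 2.45
```

Emit:
carry_out(
  moves=[
    [0.0854,-0.0035,-0.07,-0.047,0.035,-0.03,-0.15],
    [0.0854,-0.0035,-0.07,-0.047,0.035,-0.03,-0.15],
    [0.0854,-0.0035,-0.07,-0.047,0.035,-0.03,-0.15],
    [0.0854,-0.0035,-0.07,-0.047,0.035,-0.03,-0.15],
  ],
)

```text
time: 2.85
eef_pos: [561.3, -211.0, 210.0]
tool_rot: [-0.001, 0.668, 0.744, -0.005]
wrist_force: [0.4, 1.0, 1.0]
finger_gap: 1.001
grip_force: 0.0
```

```bash
python3 - <<'E'
from h import *
inf,p,d=snap('wrist');P=cloud(inf,d)
cv2.imwrite('pics/w2.png',cv2.resize(p[:,:,::-1],(800,600),interpolation=cv2.INTER_CUBIC))
hsv=cv2.cvtColor(p,cv2.COLOR_RGB2HSV)
m=(hsv[...,0]<20)&(hsv[...,1]>110)&(np.abs(P[...,0]-562)<25)&(np.abs(P[...,1]+218)<90)&(P[...,2]>104)
Q=P[m];print(m.sum(),np.median(Q,0),np.percentile(Q,[1,99],axis=0).round(1).tolist(),cv2.minAreaRect(Q[:,:2].astype(np.float32)))
p,r=tcp();a=np.array([np.cos(.081),np.sin(.081),0]);RG=R.from_matrix(np.stack([np.cross(a,[0,0,-1]),a,[0,0,-1]],1))
print(p,(RG*r.inv()).as_rotvec(),sense()['time'])
E
```

```text
1180 [ 562.09472376 -210.44513135  109.50403976] [[554.2, -285.9, 107.8], [579.8, -155.5, 286.9]] ((571.6693725585938, -220.4197998046875), (26.09256935119629, 133.52015686035156), 4.746671199798584)
[ 562.02188199 -210.05049307  210.47548332] [ 0.00561604 -0.00729631 -0.02917102] 2.9
```

View pics/w2.png

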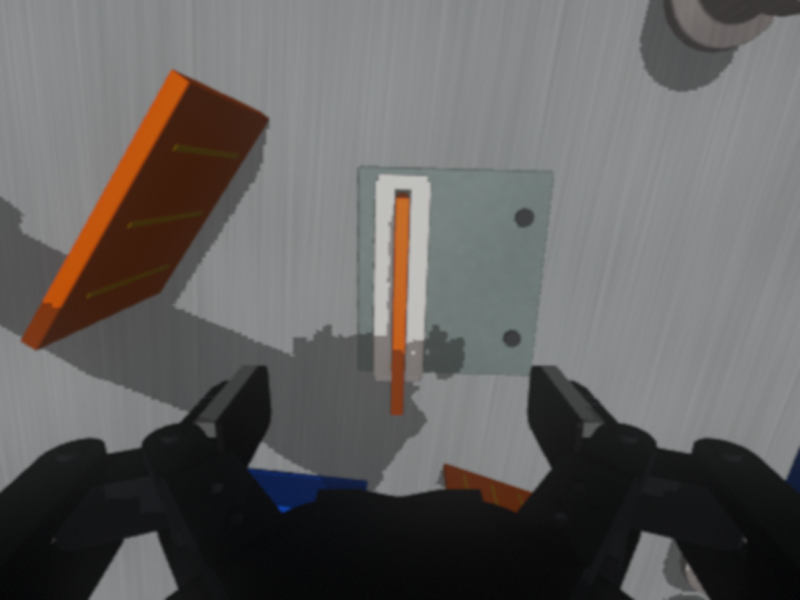

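The divider's top edge runs from (403,195) to (397,415) px, centred between the open fingers. I'll redo the fit without the finger outliers.

```bash
python3 - <<'E'
from h import *
inf,p,d=load('wrist');P=cloud(inf,d)
hsv=cv2.cvtColor(p,cv2.COLOR_RGB2HSV)
m=(hsv[...,0]<20)&(hsv[...,1]>110)&(np.abs(P[...,0]-562)<25)&(np.abs(P[...,1]+218)<90)&(np.abs(P[...,2]-110)<5)
r=cv2.minAreaRect(P[m][:,:2].astype(np.float32));print(m.sum(),np.median(P[m],0),r)
print([pxz(inf,u/1.5625-.2,v/1.5625-.2,110).round(1) for u,v in [(403,196),(397.5,415)]])
E
```

```text
1126 [ 561.86604516 -213.56629438  109.47787052] ((562.4742431640625, -221.18331909179688), (7.638986110687256, 133.52015686035156), 4.746671676635742)
[array([ 557. , -153.8,  110. ]), array([ 568.4, -287.4,  110. ])]
```

Emit:
carry_out(
  moves=[
    [0.0854,0.0,-0.0108,-0.04,0.0055,-0.007,-0.027],
    [0.06,0.0005,-0.0108,-0.08,0.0055,-0.007,-0.027],
    [0.06,0.0005,-0.0108,-0.11,0.0055,-0.007,-0.027],
    [0.05,0.0005,-0.0108,-0.13,0.0055,-0.007,-0.027],
    [0.05,0.0005,-0.0108,-0.13,0.0055,-0.007,-0.027],
    [0.05,0.0005,-0.0108,-0.13,0.0055,-0.007,-0.027],
    [0.05,0.0005,-0.0108,-0.13,0.0055,-0.007,-0.027],
  ],
)

```text
time: 3.6
eef_pos: [563.2, -222.5, 82.0]
tool_rot: [0.001, 0.678, 0.735, 0.0]
wrist_force: [-0.1, 0.2, 0.2]
finger_gap: 0.587
grip_force: 0.0
```

```bash
python3 - <<'E'
from h import *
p,r=tcp();print(p,r.as_matrix().round(4),sense()['time'],sense()['finger_gap'])
E
```

```text
[ 563.22496589 -222.54132759   82.03680546] [[-0.0817  0.9967  0.0021]
 [ 0.9967  0.0817 -0.0016]
 [-0.0017  0.002  -1.    ]] 3.6 0.5868591636278145
```

Aligned: yaw 4.7°, with the TCP 1–2 mm from the target. I'll nudge it and close.

Emit:
carry_out(
  moves=[
    [0.03,-0.0007,0.0015,-0.002,0,0.002,0],
    [0.02,-0.0007,0.0015,-0.002,0,0.002,0],
    [0.0,-0.0007,0.0015,-0.002,0,0.002,0],
    [0.0,-0.0007,0.0015,-0.002,0,0.002,0],
    [0.0,-0.0007,0.0015,-0.002,0,0.002,0],
    [0.0,-0.0007,0.0015,-0.002,0,0.002,0],
    [0.0,-0.0007,0.0015,-0.002,0,0.002,0],
    [0.0,-0.0007,0.0015,-0.002,0,0.002,0],
  ],
  grip_force=70,
)

```text
time: 4.4
eef_pos: [561.5, -221.7, 78.8]
tool_rot: [-0.0, 0.678, 0.735, -0.001]
wrist_force: [0.1, 1.1, 4.9]
finger_gap: 0.078
grip_force: 69.1
```

Emit:
carry_out(
  moves=[
    [0,0,0,0.01,0,0,0],
    [0,0,0,0.02,0,0,0],
    [0,0,0,0.035,0,0,0],
    [0,0,0,0.055,0,0,0],
    [0,0,0,0.09,0,0,0],
    [0,0,0,0.13,0,0,0],
    [0,0,0,0.16,0,0,0],
    [0,0,0,0.16,0,0,0],
    [0,0,0,0.16,0,0,0],
    [0,0,0,0.16,0,0,0],
  ],
)

```text
time: 5.4
eef_pos: [560.2, -221.3, 237.4]
tool_rot: [-0.001, 0.678, 0.735, -0.002]
wrist_force: [-0.6, 0.5, -1.5]
finger_gap: 0.078
grip_force: 68.5
```

```bash
cat >> h.py <<'E'
Ob=Ob+1.0*yb
def show():
    p,r=tcp();st=sense();b=(p-Ob)@Rb
    print('t',st['time'],'p',p.round(1),'TCP in bin',b.round(1),'rot err (world)',(RT*r.inv()).as_rotvec().round(3),'F bin',(np.array(st['wrist_force'])@Rb).round(1),'M bin',(np.array(st['wrist_torque'])@Rb).round(2),'grip',st['grip_force'].round(1),st['finger_gap'].round(3))
E
python3 - <<'E'
from h import *
show();p,r=tcp()
Rl=r.as_matrix();print(sense()['wrist_force'].round(1))
print('target h=140+',(Ob+Rb@np.array([-8,0,230])).round(1))
inf,pic,d=snap('wrist');P=cloud(inf,d)
hsv=cv2.cvtColor(pic,cv2.COLOR_RGB2HSV)
T=(P-p)@Rl
m=(hsv[...,0]<20)&(hsv[...,1]>110)&(np.abs(T[...,1])<8)&(np.abs(T[...,0])<80)&(np.abs(T[...,2])<140)
print(m.sum(),np.percentile(T[m],[1,50,99],axis=0).round(1).tolist())
cv2.imwrite('pics/w3.png',cv2.resize(pic[:,:,::-1],(640,480)))
E
```

```text
Traceback (most recent call last):
  File "h.py", line 37, in show
    print('t',st['time'],'p',p.round(1),'TCP in bin',b.round(1),'rot err (world)',(RT*r.inv()).as_rotvec().round(3),'F bin',(np.array(st['wrist_force'])@Rb).round(1),'M bin',(np.array(st['wrist_torque'])@Rb).round(2),'grip',st['grip_force'].round(1),st['finger_gap'].round(3))
                                                                                                                                                                                                                                ^^^^^^^^^^^^^^^^^^^^^^
AttributeError: 'float' object has no attribute 'round'
```

```bash
sed -i "s/st\['grip_force'\].round(1),st\['finger_gap'\].round(3)/round(st['grip_force'],1),round(st['finger_gap'],3)/" h.py
python3 - <<'E'
from h import *
show();p,r=tcp()
Rl=r.as_matrix();print(np.round(sense()['wrist_force'],1))
print('target',(Ob+Rb@np.array([-8,0,230])).round(1))
inf,pic,d=snap('wrist');P=cloud(inf,d)
hsv=cv2.cvtColor(pic,cv2.COLOR_RGB2HSV)
T=(P-p)@Rl
m=(hsv[...,0]<20)&(hsv[...,1]>110)&(np.abs(T[...,1])<8)&(np.abs(T[...,0])<80)&(np.abs(T[...,2])<140)
print(m.sum(),np.percentile(T[m],[1,50,99],axis=0).round(1).tolist())
cv2.imwrite('pics/w3.png',cv2.resize(pic[:,:,::-1],(640,480)))
E
```

```text
t 5.4 p [ 560.2 -221.3  237.4] TCP in bin [469.7 -47.8 -33.5] rot err (world) [-0.347  0.323  1.46 ] F bin [-1.  -0.6 -1.1] M bin [-0.01  0.05 -0.03] grip 68.5 0.078
[-0.6  0.5 -1.5]
target [611.2 322.7 274.3]
3780 [[-26.0, -3.5, -37.3], [24.7, 0.5, -30.6], [65.8, 4.4, -26.2]]
```

View pics/w3.png

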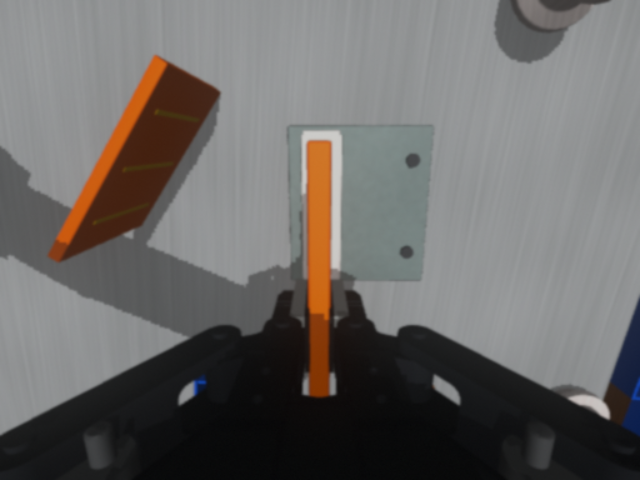

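Emit:
carry_out(
  moves=[
    [0,0,0,0.05,0,0,0],
    [0,0.01,0.03,0.09,-0.035,0.032,0.146],
    [0,0.051,0.54,0.11,-0.347,0.323,1.46],
    [0,0.051,0.54,0.11,-0.347,0.323,1.46],
    [0,0.051,0.54,0.11,-0.347,0.323,1.46],
    [0,0.051,0.54,0.11,-0.347,0.323,1.46],
    [0,0.051,0.54,0.11,-0.347,0.323,1.46],
    [0,0.051,0.54,0.11,-0.347,0.323,1.46],
    [0,0.051,0.54,0.11,-0.347,0.323,1.46],
    [0,0.051,0.54,0.11,-0.347,0.323,1.46],
  ],
)

```text
time: 6.45
eef_pos: [602.5, 208.1, 342.3]
tool_rot: [-0.001, 0.09, 0.977, -0.196]
wrist_force: [1.4, -0.2, -1.6]
finger_gap: 0.08
grip_force: 68.8
```

```bash
python3 -c "
from h import *
show()"
```

```text
t 6.45 p [602.5 208.1 342.3] TCP in bin [124.6  -8.  243.1] rot err (world) [-0.04   0.036  0.17 ] F bin [-0.5  1.4 -1.5] M bin [0.12 0.48 0.01] grip 68.8 0.08
```

Emit:
carry_out(
  moves=[
    [0,0.0085,0.05,-0.01,-0.037,0.034,0.155],
    [0,0.0085,0.112,-0.03,-0.037,0.034,0.155],
    [0,0.0085,0.112,-0.062,-0.037,0.034,0.155],
    [0,0.0085,0.112,-0.062,-0.037,0.034,0.155],
    [0,0.0085,0.112,-0.062,-0.037,0.034,0.155],
    [0,0.0085,0.112,-0.062,-0.037,0.034,0.155],
    [0,0.0085,0.112,-0.062,-0.037,0.034,0.155],
  ],
)

```text
time: 7.15
eef_pos: [612.6, 316.4, 283.9]
tool_rot: [0.001, 0.015, 0.977, -0.213]
wrist_force: [-0.1, 0.4, -1.3]
finger_gap: 0.083
grip_force: 68.8
```

```bash
python3 - <<'E'
from h import *
show()
p,r=tcp();Rl=r.as_matrix()
inf,pic,d=snap('wrist');P=cloud(inf,d);hsv=cv2.cvtColor(pic,cv2.COLOR_RGB2HSV)
B=(P-Ob)@Rb;T=(P-p)@Rl
m=(hsv[...,0]<15)&(hsv[...,1]>110)&(np.abs(T[...,1])<8)&(np.abs(T[...,0])<80)&(np.abs(T[...,2])<140)
print(m.sum(),np.percentile(T[m],[1,50,99],axis=0).round(1).tolist(),np.percentile(B[m],[1,50,99],axis=0).round(1).tolist())
m=((hsv[...,0]>=17)&(hsv[...,0]<35)&(hsv[...,1]>120)&(np.abs(B[...,0])<30)&(np.abs(B[...,2]-126)<4)).astype(np.uint8)
n,l,st,_=cv2.connectedComponentsWithStats(m)
for i in range(1,n):
    if st[i,4]>20: print('yel',st[i],np.percentile(B[l==i],[3,50,97],axis=0).round(1).tolist())
cv2.imwrite('pics/w4.png',cv2.resize(pic[:,:,::-1],(800,600),interpolation=cv2.INTER_CUBIC))
E
```

```text
t 7.15 p [612.6 316.4 283.9] TCP in bin [  1.7   1.3 236. ] rot err (world) [-0.007  0.008  0.023] F bin [-0.9 -0.1 -1. ] M bin [0.02 0.49 0.02] grip 68.8 0.083
3577 [[-25.5, -4.3, -36.5], [25.1, -0.8, -30.2], [66.8, 3.1, -28.6]] [[-2.1, -65.5, 264.6], [2.0, -23.7, 266.2], [6.6, 26.8, 272.5]]
yel [247 101   9  11  93] [[-0.2, -77.5, 124.5], [3.3, -73.3, 126.0], [6.8, -69.1, 127.2]]
```

View pics/w4.png

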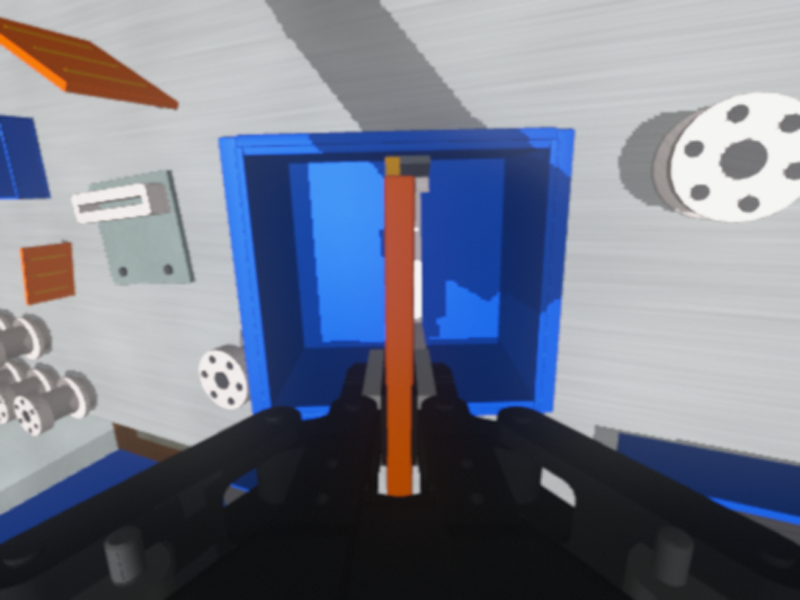

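Emit:
carry_out(
  moves=[
    [0,-0.0012,0.0124,-0.0058,-0.007,0.008,0.023],
    [0,-0.0012,0.0124,-0.0058,-0.007,0.008,0.023],
    [0,-0.0012,0.0039,-0.0239,-0.007,0.008,0.023],
    [0,-0.0013,-0.0024,-0.0375,-0.007,0.008,0.023],
    [0,-0.0014,-0.0087,-0.0511,-0.007,0.008,0.023],
    [0,-0.0014,-0.0106,-0.0552,-0.007,0.008,0.023],
    [0,-0.0014,-0.0106,-0.0552,-0.007,0.008,0.023],
    [0,-0.0014,-0.0106,-0.0552,-0.007,0.008,0.023],
  ],
)

```text
time: 8.0
eef_pos: [610.1, 308.3, 227.0]
tool_rot: [-0.001, 0.001, 0.976, -0.217]
wrist_force: [-0.4, -0.1, -1.3]
finger_gap: 0.078
grip_force: 68.8
```

```bash
python3 -c "
from h import *
show()"
```

```text
t 8.0 p [610.1 308.3 227. ] TCP in bin [-14.9  -1.1 181. ] rot err (world) [ 0.    -0.002 -0.003] F bin [-0.5 -0.4 -1.2] M bin [0.01 0.57 0.06] grip 68.8 0.078
```

Emit:
carry_out(
  moves=[
    [0,0.0011,-0.0036,0.0017,0,-0.002,-0.003],
    [0,0.0011,-0.0072,0.0034,0,-0.002,-0.003],
    [0,0.0011,-0.0072,0.0034,0,-0.002,-0.003],
    [0,0.0011,-0.0072,0.0034,0,-0.002,-0.003],
  ],
)

```text
time: 8.4
eef_pos: [611.2, 300.3, 230.2]
tool_rot: [-0.001, 0.003, 0.976, -0.217]
wrist_force: [1.0, 0.3, -0.8]
finger_gap: 0.082
grip_force: 68.8
```

```bash
python3 -c "
from h import *
show()"
```

```text
t 8.4 p [611.2 300.3 230.2] TCP in bin [-6.300e+00  1.000e-01  1.805e+02] rot err (world) [ 0.001 -0.     0.001] F bin [-0.6  1.  -0.6] M bin [-0.02  0.55 -0.04] grip 68.8 0.082
```

Emit:
carry_out(
  moves=[
    [0,0,-0.0009,0.0004,0,0,0],
    [0,0,-0.0009,0.0004,0,0,0],
    [0,0,-0.0009,0.0004,0,0,0],
  ],
)

```text
time: 8.7
eef_pos: [611.1, 299.5, 230.1]
tool_rot: [-0.001, 0.003, 0.976, -0.217]
wrist_force: [-0.3, -0.5, -1.8]
finger_gap: 0.079
grip_force: 68.8
```

```bash
python3 -c "
from h import *
show()"
```

```text
t 8.7 p [611.1 299.5 230.1] TCP in bin [ -5.6  -0.  180.2] rot err (world) [ 0.001 -0.001  0.   ] F bin [-0.3 -0.3 -1.9] M bin [0.01 0.59 0.01] grip 68.8 0.079
```

Emit:
carry_out(
  moves=[
    [0,0,-0.0009,0.0004,0,0,0],
    [0,0,-0.0009,0.0004,0,0,0],
    [0,0,-0.0009,0.0004,0,0,0],
  ],
)

```text
time: 9.0
eef_pos: [611.0, 298.8, 230.5]
tool_rot: [-0.001, 0.003, 0.976, -0.217]
wrist_force: [-0.1, 0.7, -1.4]
finger_gap: 0.086
grip_force: 68.8
```

```bash
python3 -c "
from h import *
show()"
```

```text
t 9.0 p [611.  298.8 230.5] TCP in bin [-4.800e+00 -1.000e-01  1.801e+02] rot err (world) [ 0.001 -0.001  0.   ] F bin [-1.2 -0.1 -1. ] M bin [-0.05  0.84 -0.08] grip 68.8 0.086
```

Emit:
carry_out(
  moves=[
    [0,0,-0.0009,0.0004,0,0,0],
    [0,0,-0.0009,0.0004,0,0,0],
    [0,0,-0.0009,0.0004,0,0,0],
  ],
)

```text
time: 9.3
eef_pos: [611.0, 298.5, 230.7]
tool_rot: [-0.001, 0.003, 0.976, -0.216]
wrist_force: [-0.1, 3.8, -4.9]
finger_gap: 0.084
grip_force: 68.4
```

```bash
python3 -c "
from h import *
show()"
```

```text
t 9.3 p [611.  298.5 230.7] TCP in bin [-4.400e+00 -1.000e-01  1.802e+02] rot err (world) [-0.    -0.001 -0.   ] F bin [-5.5 -0.1 -2.8] M bin [ 0.12  1.89 -0.1 ] grip 68.4 0.084
```

Emit:
carry_out(
  moves=[
    [0,0,0.0018,-0.0008,0,0,0],
    [0,0,0.0018,-0.0008,0,0,0],
    [0,0,0.0001,-0.0044,0,0,0],
    [0,0,-0.0016,-0.008,0,0,0],
    [0,0,-0.0029,-0.0108,0,0,0],
    [0,0,-0.0041,-0.0135,0,0,0],
    [0,0,-0.0054,-0.0162,0,0,0],
    [0,0,-0.0067,-0.0189,0,0,0],
    [0,0,-0.0067,-0.0189,0,0,0],
  ],
)

```text
time: 10.2
eef_pos: [611.1, 290.5, 211.6]
tool_rot: [-0.001, 0.003, 0.976, -0.217]
wrist_force: [2.1, -1.2, -1.7]
finger_gap: 0.083
grip_force: 68.8
```

```bash
python3 -c "
from h import *
show()"
```

```text
t 10.2 p [611.1 290.5 211.6] TCP in bin [-5.300e+00  1.000e-01  1.596e+02] rot err (world) [ 0.002 -0.001  0.001] F bin [ 0.4  2.1 -2.1] M bin [0.17 0.57 0.03] grip 68.8 0.083
```

Emit:
carry_out(
  moves=[
    [0,0.0005,-0.002,-0.0045,0,0,0],
    [0,0.0005,-0.004,-0.009,0,0,0],
    [0,0.0005,-0.006,-0.0135,0,0,0],
    [0,0.0005,-0.0085,-0.0181,0,0,0],
    [0,0.0005,-0.0106,-0.0227,0,0,0],
    [0,0.0005,-0.0106,-0.0227,0,0,0],
  ],
)

```text
time: 10.8
eef_pos: [611.3, 279.7, 188.5]
tool_rot: [-0.002, 0.003, 0.976, -0.217]
wrist_force: [0.5, -0.4, -1.4]
finger_gap: 0.082
grip_force: 68.8
```

```bash
python3 -c "
from h import *
show()"
```

```text
t 10.8 p [611.3 279.7 188.5] TCP in bin [ -5.2   0.3 134. ] rot err (world) [ 0.002 -0.002  0.001] F bin [-0.2  0.5 -1.4] M bin [-0.04  0.62 -0.01] grip 68.8 0.082
```

Emit:
carry_out(
  moves=[
    [0,0,-0.0021,-0.0045,0,0,0],
    [0,0,-0.0042,-0.009,0,0,0],
    [0,0,-0.0063,-0.0136,0,0,0],
    [0,0,-0.0085,-0.0181,0,0,0],
    [0,0,-0.0106,-0.0227,0,0,0],
    [0,0,-0.0127,-0.0272,0,0,0],
    [0,0,-0.0144,-0.0308,0,0,0],
    [0,0,-0.0144,-0.0308,0,0,0],
  ],
)

```text
time: 11.6
eef_pos: [611.4, 265.5, 157.9]
tool_rot: [-0.001, 0.003, 0.976, -0.217]
wrist_force: [0.5, 0.1, -1.2]
finger_gap: 0.086
grip_force: 68.8
```

```bash
python3 -c "
from h import *
show()"
```

```text
t 11.6 p [611.4 265.5 157.9] TCP in bin [ -5.3   0.5 100.3] rot err (world) [ 0.002 -0.001  0.001] F bin [-0.6  0.5 -1. ] M bin [-0.04  0.59  0.02] grip 68.8 0.086
```

Emit:
carry_out(
  moves=[
    [0,0,-0.0008,-0.0018,0,0,0],
    [0,0,-0.0017,-0.0036,0,0,0],
    [0,0,-0.0025,-0.0054,0,0,0],
    [0,0,-0.0034,-0.0072,0,0,0],
    [0,0,-0.0038,-0.0082,0,0,0],
    [0,0,-0.0038,-0.0082,0,0,0],
  ],
)

```text
time: 12.2
eef_pos: [611.7, 262.9, 151.5]
tool_rot: [-0.0, 0.003, 0.976, -0.216]
wrist_force: [-1.1, 1.6, 4.9]
finger_gap: 0.085
grip_force: 69.9
```

```bash
python3 -c "
from h import *
show()"
```

```text
t 12.2 p [611.7 262.9 151.5] TCP in bin [-5.7  0.8 93.5] rot err (world) [-0.  0. -0.] F bin [ 0.6 -1.1  5.2] M bin [-0.4   0.21 -0.04] grip 69.9 0.085
```

Emit:
carry_out(
  moves=[
    [0,-0.0003,-0.0004,-0.0009,0,0,0],
    [0,-0.0003,-0.0008,-0.0018,0,0,0],
    [0,-0.0003,-0.0013,-0.0027,0,0,0],
    [0,-0.0003,-0.0017,-0.0036,0,0,0],
    [0,-0.0003,-0.0021,-0.0045,0,0,0],
    [0,-0.0003,-0.0025,-0.0054,0,0,0],
    [0,-0.0003,-0.0025,-0.0054,0,0,0],
  ],
)

```text
time: 12.9
eef_pos: [611.7, 260.8, 147.0]
tool_rot: [0.0, 0.003, 0.976, -0.216]
wrist_force: [-1.9, 2.3, 9.4]
finger_gap: 0.082
grip_force: 70.5
```

```bash
python3 -c "
from h import *
show()"
```

```text
t 12.9 p [611.7 260.8 147. ] TCP in bin [-5.7  0.8 88.4] rot err (world) [-0.001  0.001 -0.   ] F bin [ 1.9 -1.9  9.5] M bin [-0.6   0.03  0.05] grip 70.5 0.082
```

Emit:
carry_out(
  moves=[
    [0,-0.0003,-0.0004,-0.0009,0,0,0],
    [0,-0.0003,-0.0008,-0.0018,0,0,0],
    [0,-0.0003,-0.0013,-0.0027,0,0,0],
    [0,-0.0003,-0.0017,-0.0036,0,0,0],
    [0,-0.0003,-0.0021,-0.0045,0,0,0],
    [0,-0.0003,-0.0025,-0.0054,0,0,0],
    [0,-0.0003,-0.0025,-0.0054,0,0,0],
  ],
)

```text
time: 13.6
eef_pos: [611.6, 258.3, 141.6]
tool_rot: [0.0, 0.003, 0.976, -0.216]
wrist_force: [-1.2, 4.0, 8.5]
finger_gap: 0.083
grip_force: 70.7
```

```bash
python3 -c "
from h import *
show()"
```

```text
t 13.6 p [611.6 258.3 141.6] TCP in bin [-5.7  0.8 82.5] rot err (world) [-0.001  0.002 -0.   ] F bin [ 0.  -1.2  9.4] M bin [-0.42  0.02 -0.05] grip 70.7 0.083
```

Still at the travel force, with about 1 mm left. I'll continue slowly until the force rises at the stop.

Emit:
carry_out(
  moves=[
    [0,0,-0.0004,-0.0009,0,0,0],
    [0,0,-0.0006,-0.0014,0,0,0],
    [0,0,-0.0006,-0.0014,0,0,0],
  ],
)

```text
time: 13.9
eef_pos: [611.7, 257.9, 140.7]
tool_rot: [0.0, 0.003, 0.976, -0.216]
wrist_force: [-2.4, 3.2, 11.7]
finger_gap: 0.079
grip_force: 70.9
```

```bash
python3 -c "
from h import *
show()"
```

```text
t 13.9 p [611.7 257.9 140.7] TCP in bin [-5.7  0.8 81.5] rot err (world) [-0.001  0.002 -0.   ] F bin [ 2.  -2.4 11.9] M bin [-0.58 -0.21  0.  ] grip 70.9 0.079
```

Emit:
carry_out(
  moves=[
    [0,0,-0.0004,-0.0009,0,0,0],
    [0,0,-0.0004,-0.0009,0,0,0],
  ],
)

```text
time: 14.1
eef_pos: [611.7, 258.0, 140.6]
tool_rot: [0.001, 0.003, 0.976, -0.216]
wrist_force: [-3.1, 5.1, 16.3]
finger_gap: 0.083
grip_force: 71.6
```

```bash
python3 -c "
from h import *
show()"
```

```text
t 14.1 p [611.7 258.  140.6] TCP in bin [-5.9  0.9 81.5] rot err (world) [-0.002  0.003 -0.001] F bin [ 2.3 -3.1 16.9] M bin [-1.01 -0.52  0.04] grip 71.6 0.083
```

The foot has hit its stop: force rising, no motion, TCP at 81.5 mm against a predicted 81.4. Relaxing and releasing, then a check by camera.

Emit:
carry_out(
  moves=[
    [0,0.0003,0.0004,0.001,0,0,0],
    [0,0.0003,0.0004,0.001,0,0,0],
    [0.02,0.0003,0.0004,0.001,0,0,0],
    [0.045,0.0003,0.0004,0.001,0,0,0],
    [0.045,0.0003,0.0004,0.001,0,0,0],
    [0.045,0.0003,0.0004,0.001,0,0,0],
    [0.045,0.0003,0.0004,0.001,0,0,0],
  ],
)

```text
time: 14.8
eef_pos: [611.3, 256.4, 138.0]
tool_rot: [-0.001, 0.003, 0.976, -0.217]
wrist_force: [0.2, 0.7, 0.7]
finger_gap: 0.525
grip_force: 0.0
```

```bash
python3 -c "
from h import *
show()"
```

```text
t 14.8 p [611.3 256.4 138. ] TCP in bin [-5.5  0.4 78.5] rot err (world) [ 0.001 -0.001  0.001] F bin [-0.3  0.1  0.9] M bin [0.02 0.4  0.01] grip 0.0 0.525
```

Released; now retract along bin z by 120 mm.

Emit:
carry_out(
  moves=[
    [0.045,0,0.0042,0.0091,0,0,0],
    [0.045,0,0.0127,0.0272,0,0,0],
    [0.045,0,0.0254,0.0544,0,0,0],
    [0.045,0,0.0423,0.0906,0,0,0],
    [0.045,0.0003,0.0549,0.1178,0,0,0],
    [0.045,0.0003,0.0549,0.1178,0,0,0],
    [0.045,0.0003,0.0549,0.1178,0,0,0],
  ],
)

```text
time: 15.5
eef_pos: [611.7, 312.1, 256.9]
tool_rot: [-0.0, 0.003, 0.976, -0.216]
wrist_force: [-0.3, -0.8, -0.1]
finger_gap: 0.526
grip_force: 0.0
```

```bash
python3 - <<'E'
from h import *
show()
inf,pic,d=snap('wrist');P=cloud(inf,d);hsv=cv2.cvtColor(pic,cv2.COLOR_RGB2HSV)
B=(P-Ob)@Rb
m=(hsv[...,0]<15)&(hsv[...,1]>110)&(np.abs(B[...,0]+6)<9)&(np.abs(B[...,1])<80)&(np.abs(B[...,2]-112)<15)
Q=B[m];Q=Q[Q[:,2]>np.percentile(Q[:,2],50)-4]
print(m.sum(),np.percentile(Q,[1,50,99],axis=0).round(1).tolist(),cv2.minAreaRect(Q[:,:2].astype(np.float32)))
for k in (-1,1):
    q=Q[(Q[:,1]*k>35)&(Q[:,1]*k<60)];print('top z at y side',k,np.median(q[:,2]).round(2),np.median(q[:,0]).round(2))
b=(hsv[...,0]>100)&(hsv[...,0]<130)&(hsv[...,1]>120)
for x0 in (-93,92.5): 
    q=B[b&(np.abs(B[...,0]-x0)<2)&(np.abs(B[...,1])<60)&(np.abs(B[...,2]-112)<5)];print('rim z',np.median(q[:,2]),len(q))
cv2.imwrite('pics/w5.png',cv2.resize(pic[:,:,::-1],(800,600),interpolation=cv2.INTER_CUBIC))
E
```

```text
t 15.5 p [611.7 312.1 256.9] TCP in bin [ -5.7   0.5 209.8] rot err (world) [-0.  0. -0.] F bin [ 0.7 -0.3 -0.4] M bin [-0.04  0.46 -0.01] grip 0.0 0.526
1204 [[-10.6, -65.4, 110.2], [-6.7, -4.1, 111.8], [-3.1, 65.3, 113.2]] ((-6.828892707824707, 0.6582183837890625), (7.725228786468506, 133.74488830566406), 0.08432266861200333)
top z at y side -1 111.88 -6.67
top z at y side 1 111.71 -6.87
rim z 111.72178693507547 482
rim z 111.61188254094147 699
```

View pics/w5.png

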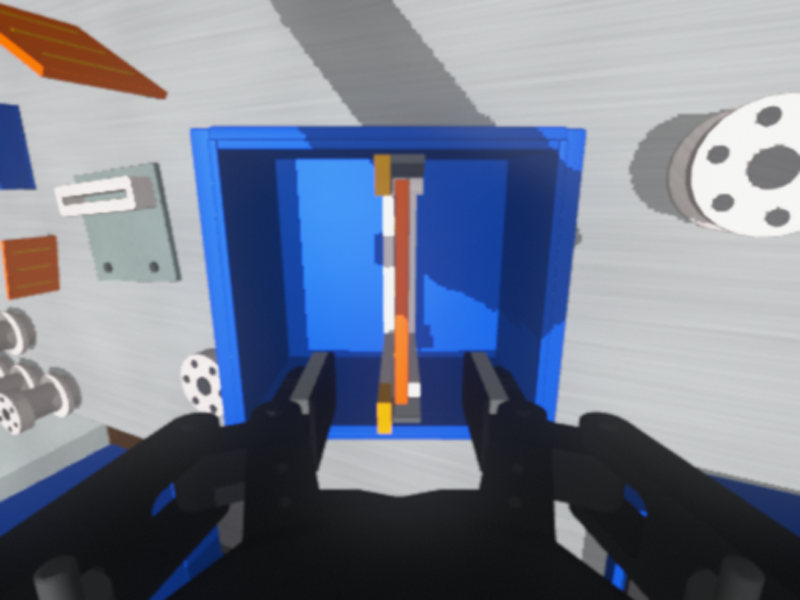

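The divider sits in the rails (px 402,180 to 402,403). Its top is at 111.8 mm against a rim at 111.7 mm, square with the bin and 0.7 mm off in y. The robot is clear, so I'm handing in.

```bash
python3 -c "
from bench import *
print(hand_in())"
```

```text
the job is handed in; nothing more can be done
None
```

The divider is in the rails with the foot bar pressed down to its stop, its top edge within about 0.2 mm of the bin's rim by camera, and the gripper clear; I handed the job in at about 15.5 s, and no verdict came back.

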